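# Hold an aluminium angle in the corner of a drilling jig

### The arm

A 6-joint arm with a two-finger parallel gripper is mounted at the origin on the work surface. World frame = base frame: x ahead of the robot, y to its left, z up, the work surface at z = 0. Lengths are in m, angles in rad, forces in N, time in s.
With the tool pointing down it reaches from about 0.3 to 0.875 m from the base axis. Payload 6.4 kg.
Tool frame: the origin (TCP) lies midway between the tips of the shut fingers; the grasp point (between the pads) lies 19 mm behind it; z points along the fingers, y is the line along which they close (so a half turn about z gives the same grasp; the last joint's range is limited). The gripper opens to 85 mm and grips with 20 to 120 N. Pads are 22 mm wide; open, the fingers measure 114 mm over their backs; the gripper's body (76 mm by 85 mm) begins 54 mm behind the grasp point. The pads swing forward as they close: fully open they stand 13 mm farther back than shut.
Start: joints at [0.913, 0.181, 1.607, -0, 1.354, -0.206], TCP at [0.251, 0.517, 0.231] pointing down, gripper open.
Joint ranges: [-2.99, 2.99], [-0.89, 2.07], [0.3, 2.58], [-1.14, 4.28], [0, 2.63], [-3.12, 3.12]. Speed limits (rad/s): [2.57, 2.57, 3.01, 3.14, 3.14, 3.14].

### API

Orientations are given as a unit quaternion [w, x, y, z].
In Python, from bench import ctrl gives the robot as it stands.
- The arm moves only by the tool drive_tool, never from a script. Its argument "plan" is a list that holds one entry, the list of rows, each a list of 4 numbers: the shift along the tool's x, y, z scaled (see below), then the turn about the tool's z scaled (see below). In form: [[[x, y, z, roll], ...]]. A call has 1 to 12 rows; each row is the pose to reach, as a shift and turn from the pose commanded when the call began, along the tool's axes at that moment, turning the shorter way round; what a row does not reach only later rows make up. The controller multiplies each number of a shift by 400 mm and each number of a turn by 180 degrees. A row lasts 1/12 s, in which the tool goes at most 41.7 mm and 7.16 degrees, less where a joint would pass 70% of its speed; a pose out of reach is approached as far as the arm can. A call with a number of a shift or a turn outside -1 to 1 is refused whole. A call with a gripper value outside its range is refused whole. "jaw" is the closure, from 0 (fully open) to 1 (shut), set as the call begins (left out, the last holds). The fingers move at their own pace and stop on an object; the grip force is fixed at half the most. Time passes only in rows, so rows that repeat a pose let the fingers close. It gives the time, the measured TCP pose, the force, the opening and the grip force at its end, in the units of the state.
- ctrl.get_obs(): the state, without advancing time (a new reading comes with each control period).
- ctrl.camera(name): name is "scene" or "top" or "wrist"; returns (picture, depth): 384x512x3 uint8, red, green, blue; 384x512 float32, m along the optical axis (not along the pixel's ray), 0 where there is no reading.
- ctrl.camera_info(name): a dict with "camera_matrix" (3x3 intrinsics, pixels), "R" (3x3) and "t" (3): a world point X has camera coordinates R X + t; the wrist camera has in their place "T_tool_cam" (4x4, takes a point from camera to tool coordinates, whose origin is the TCP and whose axes are the flange's). Camera axes: x right, y down, z forward; pixel columns grow to the right and rows downward; lengths in m; the calibration is good to about 2 mm. A picture is of the moment at which its call begins: read the wrist's pose just before it. camera_info takes no time and is no camera call.
- ctrl.hand_in(): hands the job in; it is judged then, once.
The state is a dict: "time_s": time; "q": joint angles; "dq": joint speeds; "joint_efforts": joint torques, N m; "eef_pos": TCP position; "eef_rot": TCP orientation; "wrist_force": force on the tool from outside, world axes, zero at the start; "torque": the same for the moment, N m; "opening": opening from 0.0 (shut) to 1.0 (fully open); "grasp_force": force on a finger pad.
Only numpy, scipy, OpenCV 4.12 (cv2) and the standard library are available. Lean on these libraries where they do the work, as an engineer would, in place of code of your own. Each camera call takes 0.05 s, during which the arm holds its last target. There are 200 camera calls.

### The job

Slide the aluminium angle lengthwise under the green guide bridge of the drilling jig until its end meets the orange stop block, with its upright leg against the blue fence and its other leg flat on the bed. Then hold it there for drilling with one firm diagonal push that presses it down on the bed and against the fence at the same time, and finish while still pushing: do not let go or back off. Leave the other tools and things lying about where they are.

Things in the scene. Friction and masses are not known exactly. Their poses are not given: they have to be found in the camera images.
- jig: Drilling jig fixed on the bench. Origin on the bench, z up. Its dark steel bed is a slab, x -160 to +100 mm, y -260 to +260 mm, its top 20 mm above the bench. Jig axes: +x is the direction across the bed towards the fence; -y is the direction along the fence in which the angle is slid towards bridge and stop.
- bed: The bed of the jig (dark steel), same origin and axes as the jig; top at z = 20 mm. Bed, fence, stop and angle are smooth and oiled: friction between them is about 0.25, so a push only a little forward of straight down is carried by friction and never reaches the fence; lean well forward as well as down.
- fence: Blue straight fence along y on the bed, rigidly part of the jig, same origin and axes as the jig: face towards the angle at x = +60 mm, 16 mm thick, y -255 to +255 mm, top 26 mm above the bed (z = 46 mm).
- fence_face (a point): Point at the foot of the fence's face, on the bed's top, at mid length: jig coordinates (60, 0, 20) mm. Axes as the jig.
- bridge: Green fixed guide bridge (portal) over the bed, origin and axes as the jig, y -118 to -82 mm. Opening 72 mm high above the bed, from its front post (x -90 to -70 mm) to the fence; rear post behind the fence (x 80 to 100). Beam x -90 to +100, z 92 to 108 mm; brass drill bushing on top at x = 32, to z = 118 mm. The angle fits beneath, a gripper does not.
- stop: Orange stop block fixed on the bed beyond the bridge, at a different place along the fence each time. Axes parallel to the jig's. Origin on the bed's top: the face that the angle meets is the plane y = 0 of the stop, facing +y; the block reaches from x +2 to +58 mm, 36 mm to -y, 30 mm high, with a black knob on top to 42 mm.
- angle: Loose aluminium L profile 50 x 50 x 8 mm, 240 mm long, about 0.5 kg. Origin at the heel: underside, outer face of the upright leg, mid length. y along its length, z up. Upright leg x -8 to 0, z 0 to 50 mm (face x = 0 goes against the fence); flat leg x -50 to 0, z 0 to 8 mm; inner corner at x = -8, z = 8 mm. The upright leg can be pinched from above.
- angle_lead (a point): Leading end of the angle: on its heel edge at y = -120 mm in its frame; this end meets the stop. At the start the angle lies on the bed on the +y side of the bridge, 30 to 70 mm off the fence and up to 0.2 rad askew, its axes roughly as the jig's.
- socket_a: Bystander: chrome socket, 26 mm across, 38 mm high, standing on the bed near its front edge. Origin under its centre.
- socket_b: Bystander: chrome socket, 30 mm across, 60 mm high, standing on the bed near its front edge. Origin under its centre.
- wrench: Bystander: steel wrench lying on the bench beyond the jig.
- screwdriver: Bystander: screwdriver with black handle lying on the bench beyond the jig.
- hammer: Bystander: hammer lying on the bench at the left.
- spray_can: Bystander: spray can with red label, 60 mm across, 170 mm high, standing at the right.
- bolt_cup: Bystander: open yellow cup, 80 mm across, 60 mm high, at the right.
Not all that is in view belongs to the job. Leave any black look-alike of the angle alone.

How it is judged:
On the way:
1. the angle's leading end has passed under the bridge, low on the bed (y of angle_lead in the frame of jig below -0.125 m and z of angle in the frame of fence_face below 0.02 m), for 0.1 s.
At the end, for the whole second after the job is handed in: Angle flat on the bed (2.5 mm, 0.04 rad), heel within 3 mm of the fence and parallel (0.03 rad), end within 3 mm of the stop; fingers push it (over 5 N) so that it bears over 4 N on the fence and over 10 N on the bed (own weight 4 to 6 N), still and clear of the bridge, for the last second (x of angle in the frame of fence_face above -0.003 m and z of angle in the frame of fence_face below 0.0025 m and angle between the y axis of angle and the y axis of jig, either way round below 0.03 rad and angle between angle's own z axis and vertical below 0.04 rad and y of angle_lead in the frame of stop between -0.003 and 0.003 m and contact force between angle and fence above 4 N and contact force between angle and bed above 10 N and contact force between the fingers and angle above 5 N and contact force between angle and bridge below 0.5 N and linear speed of angle below 0.01 m/s); the arm keeps its last pose, push and grip.
It fails at once if one of the other tools and things is moved more than 20 mm (distance of any of socket_a, socket_b, wrench, screwdriver, hammer, spray_can, bolt_cup from where it was at the start of the episode above 0.02 m).
It also fails if it takes over 61 s, if anything falls off the work surface, if the arm or the gripper's body presses on something with over 40 N, if the wrist force passes 120 N, or if a joint passes its speed limit or range.

## Working session

There is one attempt and no reset: what is moved stays moved. The work goes in short steps, Python scripts to look and compute and a tool call to move; the robot and the scene stay as the last step left them, time stands still between calls to the robot, and variables do not carry over. Pictures are saved under pics/ and viewed, at most 10 in all, crops included, and the job is handed in when it is done.

Besides the shell and the picture viewer there is one more tool, called after ">>>" as name(argument=value, ...) on one line, values as JSON. drive_tool: Moves the arm, as the interface text tells. Its arguments: {"type":"object","properties":{"plan":{"type":"array"},"jaw":{"type":"number"}},"required":["plan"]}

```bash
mkdir -p pics; ls; cat > h.py <<'E'
import numpy as np, cv2
from bench import ctrl
from scipy.spatial.transform import Rotation as Rn
def cam(n):
    o=ctrl.get_obs(); im,d=ctrl.camera(n); i=ctrl.camera_info(n); K=np.array(i["camera_matrix"])
    if n=="wrist":
        T=np.array(i["T_tool_cam"]); w,x,y,z=o["eef_rot"]; M=np.eye(4); M[:3,:3]=Rn.from_quat([x,y,z,w]).as_matrix(); M[:3,3]=o["eef_pos"]; M=M@T
    else:
        M=np.eye(4); M[:3,:3]=np.array(i["R"]).T; M[:3,3]=-np.array(i["R"]).T@np.array(i["t"])
    v,u=np.mgrid[0:384,0:512]
    P=np.stack([(u-K[0,2])/K[0,0]*d,(v-K[1,2])/K[1,1]*d,d],-1)@M[:3,:3].T+M[:3,3]
    P[d==0]=np.nan
    return im,P,K,M
def save(n,im): cv2.imwrite("pics/"+n,cv2.cvtColor(im,cv2.COLOR_RGB2BGR))
E
python3 - <<'E'
from h import *
o=ctrl.get_obs(); print(o)
for n in("top","scene"):
    im,P,K,M=cam(n); np.savez(n+".npz",im=im,P=P,K=K,M=M); print(n,M[:3,3],M[:3,2])
    save(n+"0.png",cv2.resize(im,(800,600)))
E
```

```text
pics
{'time_s': 0.0, 'q': array([ 9.12696155e-01,  1.81560285e-01,  1.60801036e+00,  1.54764927e-05,
        1.35377877e+00, -2.06301899e-01]), 'dq': array([-0.00015957, -0.00062044, -0.00099804,  0.00068144,  0.0012677 ,
       -0.00157836]), 'joint_efforts': array([ 9.24224005e-04, -4.44876552e+01, -3.51335442e+01, -3.32701939e-04,
        9.16437042e-03, -2.29703403e-06]), 'eef_pos': array([0.25067439, 0.51687308, 0.23037219]), 'eef_rot': array([-3.74789184e-04,  2.23984289e-01,  9.74592359e-01, -7.94447408e-04]), 'wrist_force': array([ 0.32534346, -0.00226616,  0.03893681]), 'torque': array([ 0.01643318, -0.01499591, -0.02395719]), 'grasp_force': 0.0, 'opening': 0.998689139348656}
top [0.35858745 0.00179706 1.2512172 ] [ 0.13393151 -0.00516774 -0.99097712]
scene [1.2567831  0.31552664 0.68980242] [-0.71895486 -0.33542796 -0.60876268]
```

View pics/top0.png

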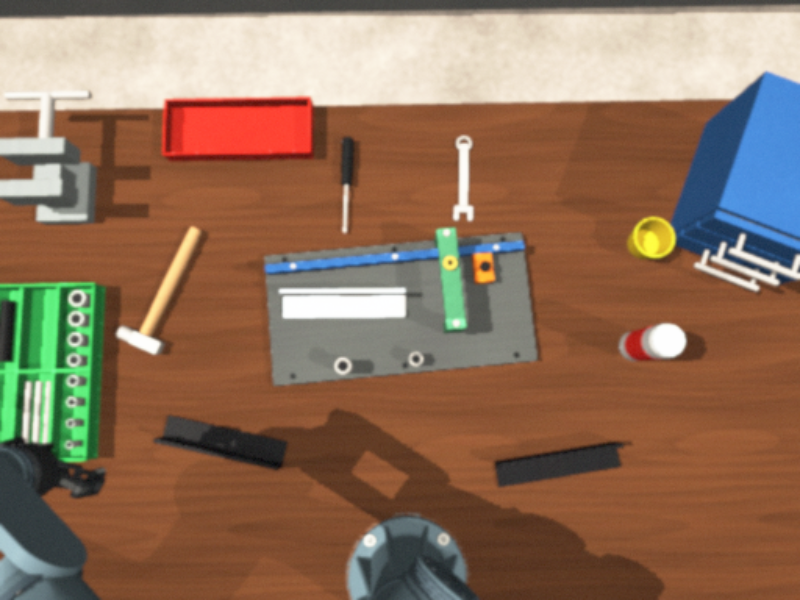

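View pics/scene0.png

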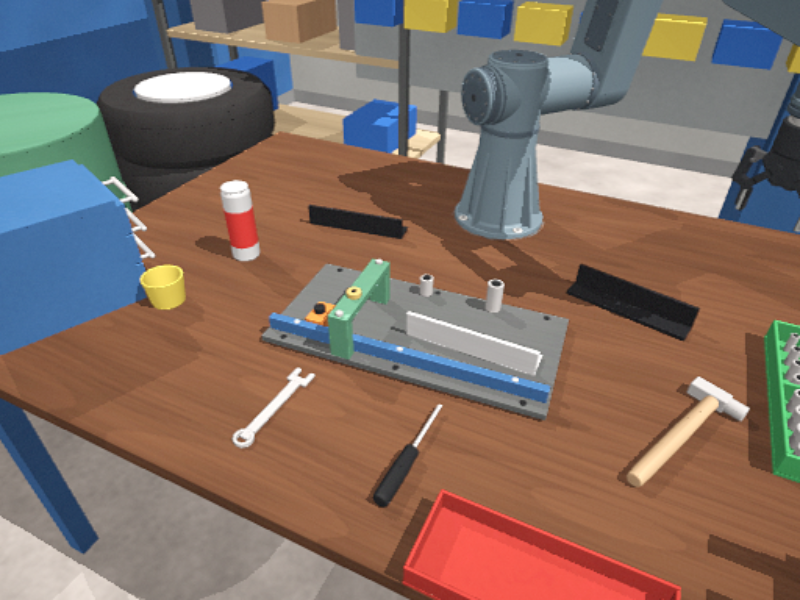

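The top view shows the jig, slightly rotated: fence from (265,265) to (524,245), bridge at x≈452, stop at (484,267), and the white angle at (280–406, 290–318). The sockets are at (343,365) and (416,358). The black profiles are look-alikes. Next I'll measure by colour and depth.

```bash
cat > m.py <<'E'
from h import *
def rect(pts,name):
    c,s,a=cv2.minAreaRect((pts[:,:2]*1000).astype(np.float32)); print(name,len(pts),'c',np.round(c,1),'s',np.round(s,1),'a',round(a,2),'z',np.round(np.percentile(pts[:,2],[5,50,95])*1000,1))
def seg(im,P,x0,x1,y0,y1):
    hsv=cv2.cvtColor(im,cv2.COLOR_RGB2HSV).astype(int); H,S,V=[hsv[...,i] for i in range(3)]
    R=(P[...,0]>x0)&(P[...,0]<x1)&(P[...,1]>y0)&(P[...,1]<y1); z=P[...,2]
    return dict(fence=R&(H>100)&(H<125)&(S>120)&(z>.036)&(z<.056),
      bridge=R&(H>45)&(H<90)&(S>60)&(z>.098)&(z<.118), stop=R&(H>5)&(H<20)&(S>180)&(V>120)&(z>.04)&(z<.06),
      flat=R&(S<40)&(V>120)&(z>.02)&(z<.038), up=R&(S<60)&(V>90)&(z>.06)&(z<.08))
E
python3 - <<'E'
from m import *
for n in("top","scene"):
    d=np.load(n+".npz"); im,P=d["im"],d["P"]; print(n)
    for k,m in seg(im,P,.3,.75,-.3,.3).items():
        nn,l,st,ct=cv2.connectedComponentsWithStats(m.astype(np.uint8))
        for i in range(1,nn):
            if st[i,4]>25: rect(P[l==i],k)
    if n=="top":
        hsv=cv2.cvtColor(im,cv2.COLOR_RGB2HSV); m=(P[...,2]>.012)&(P[...,2]<.028)&(P[...,0]>.3)&(P[...,0]<.7)&(abs(P[...,1])<.3); rect(P[m],'bed')
        for u,v in[(265,260),(524,241)]: print(P[int(v*.64),int(u*.64)])
E
```

```text
top
fence 82 c [ 628.8 -214.3] s [15.8 46.7] a 1.54 z [39.9 47.3 51.3]
fence 103 c [ 624.1 -145.6] s [15.2 64.5] a 6.0 z [42.9 47.2 51.5]
fence 134 c [614.6 -29.4] s [15.6 78.7] a 4.7 z [40.8 46.8 51.4]
fence 329 c [604. 114.] s [ 16.8 190.7] a 4.25 z [39.7 46.9 51.4]
fence 85 c [593.7 244.2] s [15.6 45.6] a 3.8 z [39.7 47.3 50.1]
bridge 666 c [556.3 -88.9] s [189.1  36.2] a 4.42 z [105.7 109.4 112.9]
stop 110 c [ 585.1 -157.3] s [52.2 36. ] a 4.78 z [45.9 50.8 55.6]
flat 27 c [ 652.1 -225.7] s [28.9 10.6] a 88.29 z [20.4 22.1 25. ]
flat 28 c [637.6 -40.5] s [13.  37.6] a 6.18 z [20.5 23.3 25.9]
flat 119 c [628.4  94. ] s [ 13.5 138.7] a 4.22 z [20.1 21.9 25.1]
flat 52 c [620.1 195.6] s [13.4 53.5] a 4.33 z [20.4 22.1 25.4]
flat 31 c [615.2 256.7] s [13.4 32.5] a 4.22 z [20.2 21.9 25.3]
flat 6009 c [492.8   5. ] s [214.9 514.7] a 4.45 z [20.3 22.8 31. ]
flat 304 c [551.5 -55.5] s [103.2  43. ] a 2.8 z [20.2 22.3 25.9]
flat 27 c [384.  106.2] s [33.5 12. ] a 89.03 z [20.5 22.8 25.2]
up 261 c [541.9 117.7] s [239.4   8.9] a 89.48 z [62.3 70.4 74.6]
up 26 c [412.1 -20.5] s [17.8 20.8] a 88.6 z [60.1 61.6 63.9]
bed 10591 c [545.8  10.6] s [323.2 520.3] a 4.4 z [17.4 21.4 25.8]
[0.61515211 0.27645676 0.01668057]
[ 0.64923094 -0.25080264 -0.0023351 ]
scene
fence 206 c [ 629.1 -178. ] s [ 18.8 119.6] a 4.6 z [36.9 43.9 46.5]
fence 783 c [607.7  96.8] s [ 19.8 342.8] a 4.22 z [37.  44.2 46.7]
bridge 493 c [558.9 -89.4] s [190.8  36.8] a 4.45 z [ 99.8 106.5 108.5]
flat 38 c [419.2 -17.6] s [11.  25.6] a 24.06 z [20.5 27.9 36.4]
flat 52 c [413.3 118.5] s [18.6 28.4] a 16.06 z [20.3 28.4 36.7]
flat 472 c [537.1 116.9] s [ 73.9 258.5] a 10.83 z [20.4 27.8 36.8]
up 75 c [404.2 116. ] s [27.8 28.4] a 36.51 z [61.3 72.8 79.5]
up 383 c [544.3 116.2] s [239.3  13. ] a 89.27 z [61.2 67.2 70.3]
```

```bash
cat >> h.py <<'E'
YAW=np.radians(4.4); n=np.array([np.cos(YAW),np.sin(YAW)]); t=np.array([-np.sin(YAW),np.cos(YAW)])
def go(x,y,z,yaw,o=None):  # yaw: heading of tool y, deg
    o=o or ctrl.get_obs(); w,a,b,c=o["eef_rot"]; R=Rn.from_quat([a,b,c,w]).as_matrix()
    s=R.T@(np.array([x,y,z])-o["eef_pos"]); cur=np.degrees(np.arctan2(R[1,1],R[0,1])); dy=(cur-yaw+90)%180-90
    print("yaw",round(cur,2),"shift",np.round(s/.4,4),"turn",round(dy/180,4),"mm",np.round(s*1e3,1),"tilt",np.round(R[:,2],3))
E
python3 -c "
from h import *
go(.543,.147,.20,-.6)"
```

```text
yaw 64.11 shift [-1.0612 -0.5129  0.0767] turn 0.3595 mm [-424.5 -205.2   30.7] tilt [-0.001 -0.001 -1.   ]
```

>>> drive_tool(plan=[[[-0.97,-0.47,0.05,0.36],[-0.97,-0.47,0.05,0.36],[-0.97,-0.47,0.05,0.36],[-0.97,-0.47,0.05,0.36],[-0.97,-0.47,0.05,0.36],[-0.97,-0.47,0.05,0.36],[-0.97,-0.47,0.05,0.36],[-0.97,-0.47,0.05,0.36],[-0.97,-0.47,0.05,0.36],[-0.97,-0.47,0.05,0.36],[-0.97,-0.47,0.05,0.36],[-0.97,-0.47,0.05,0.36]]], jaw=0)

```text
time_s: 1.1
eef_pos: [0.5198, 0.1756, 0.2106]
eef_rot: [0.0, 0.713, 0.701, -0.0]
wrist_force: [-0.1, 0.6, -0.6]
opening: 0.995
grasp_force: 0.0
```

```bash
python3 - <<'E'
from m import *
print(ctrl.get_obs()["eef_pos"],ctrl.get_obs()["time_s"]); go(.543,.147,.12,-.6)
im,P,K,M=cam("wrist"); save("w1.png",im); print(M[:3,3])
for k,m in seg(im,P,.3,.75,-.3,.3).items():
    nn,l,st,ct=cv2.connectedComponentsWithStats(m.astype(np.uint8))
    for i in range(1,nn):
        if st[i,4]>200: rect(P[l==i],k)
E
```

```text
[0.51979442 0.17558161 0.21064273] 1.1
yaw -0.93 shift [-0.0703  0.0593  0.2266] turn -0.0019 mm [-28.1  23.7  90.7] tilt [-0.    -0.001 -1.   ]
[0.52153603 0.24373096 0.35286044]
fence 3228 c [602.9 120.2] s [ 16.7 300. ] a 4.41 z [40.  45.3 46.5]
flat 5867 c [517.9 118. ] s [241.5  52.7] a 87.74 z [26.2 27.4 28.6]
up 1405 c [541.6 123.8] s [226.    8.1] a 89.3 z [66.9 69.4 70.5]
up 287 c [396.7 120.8] s [30.1 18.7] a 21.71 z [61.5 76.5 79.8]
```

View pics/w1.png

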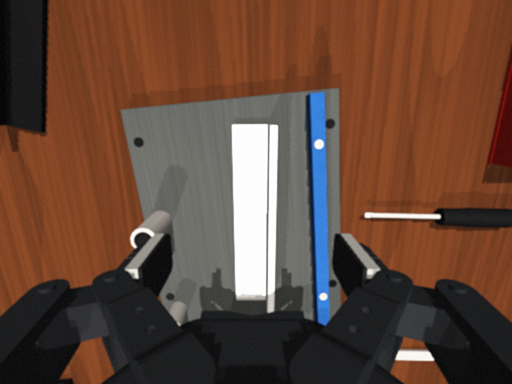

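The wrist view shows the angle upright and clear between the fingers, with the fence on the right at x≈320. The measured sizes match those given (240×8 leg, 16 mm fence). Next I descend and pinch.

>>> drive_tool(plan=[[[-0.07,0.056,0.1,-0.001],[-0.07,0.056,0.2,-0.001],[-0.07,0.056,0.28,-0.001],[-0.07,0.056,0.34,-0.001],[-0.07,0.056,0.375,-0.001],[-0.07,0.056,0.391,-0.001],[-0.07,0.056,0.391,-0.001],[-0.07,0.056,0.391,-0.001]]], jaw=0)

```text
time_s: 1.82
eef_pos: [0.5401, 0.1516, 0.0556]
eef_rot: [0.0, 0.71, 0.705, 0.0]
wrist_force: [0.2, 0.0, 0.4]
opening: 1.003
grasp_force: 0.0
```

>>> drive_tool(plan=[[[0,0,0,0],[0,0,0,0],[0,0,0,0],[0,0,0,0],[0,0,0,0],[0,0,0,0],[0,0,0,0],[0,0,0,0],[0,0,0,0],[0,0,0,0]]], jaw=1)

```text
time_s: 2.65
eef_pos: [0.5405, 0.1505, 0.0554]
eef_rot: [0.0, 0.71, 0.704, 0.0]
wrist_force: [0.5, -0.6, 4.7]
opening: 0.072
grasp_force: 60.8
```

```bash
python3 - <<'E'
from m import *
o=ctrl.get_obs();print(o["eef_pos"],o["time_s"],o["opening"],o["grasp_force"],o["wrist_force"]); go(.543,.147,.054,-.6)
im,P,K,M=cam("wrist"); save("w2.png",im)
for k,m in seg(im,P,.3,.75,-.3,.3).items():
    nn,l,st,ct=cv2.connectedComponentsWithStats(m.astype(np.uint8))
    for i in range(1,nn):
        if st[i,4]>200: rect(P[l==i],k)
E
```

```text
[0.54051827 0.15047249 0.05535067] 2.65 0.0718007862824785 60.760746002197266 [ 0.47713742 -0.59543115  4.7417386 ]
yaw -0.51 shift [-0.0086  0.0063  0.0034] turn 0.0005 mm [-3.5  2.5  1.4] tilt [ 0.001 -0.    -1.   ]
fence 7992 c [597.4 195.5] s [ 17.1 147.6] a 4.42 z [39.6 45.4 46.6]
fence 226 c [606.1  95.5] s [ 7.  23.4] a 44.01 z [44.5 45.5 46.3]
flat 10053 c [514.4 177.3] s [120.7  42.6] a 89.5 z [26.5 27.5 28.6]
flat 274 c [402.2 128.8] s [ 3.2 14.1] a 76.45 z [23.1 30.6 37. ]
up 4005 c [540.3 174.4] s [123.8  27. ] a 81.04 z [68.3 69.6 71.2]
up 1002 c [407.  118.3] s [14.7 29.7] a 21.61 z [60.9 70.6 79.6]
```

>>> drive_tool(plan=[[[-0.02,0.02,0,-0.005],[-0.04,0.04,0,-0.01],[-0.06,0.06,0,-0.015],[-0.08,0.08,0,-0.02],[-0.095,0.1,0,-0.025],[-0.11,0.121,0,-0.027],[-0.15,0.124,0,-0.027],[-0.2,0.128,0,-0.027],[-0.25,0.132,0,-0.027],[-0.29,0.136,0,-0.027],[-0.32,0.139,0,-0.027],[-0.326,0.14,0,-0.027]]], jaw=1)

```text
time_s: 3.7
eef_pos: [0.5955, 0.018, 0.0553]
eef_rot: [0.0, 0.68, 0.733, 0.0]
wrist_force: [-0.8, 2.5, 7.1]
opening: 0.074
grasp_force: 61.0
```

```bash
python3 - <<'E'
from m import *
o=ctrl.get_obs();p=o["eef_pos"]*1e3;print(p,'n,t',n@p[:2],t@p[:2],o["time_s"],o["opening"],o["grasp_force"],o["wrist_force"]); go(.543,.147,.054,4.4)
im,P,K,M=cam("wrist"); save("w3.png",im)
i2,P2,_,_=cam("scene"); save("s3.png",i2[130:290,130:400].repeat(2,0).repeat(2,1))
for a,b in((im,P),(i2,P2)):
 for k,m in seg(a,b,.3,.75,-.3,.3).items():
    nn,l,st,ct=cv2.connectedComponentsWithStats(m.astype(np.uint8))
    for i in range(1,nn):
        if st[i,4]>100: rect(b[l==i],k)
E
```

```text
[595.54584592  18.02213206  55.33136414] n,t 595.1732652131501 -27.720682128548948 3.7 0.07351102989977061 61.01645350456238 [-0.75748509  2.47455736  7.08414939]
yaw 4.25 shift [ 0.3313 -0.1071  0.0032] turn -0.0008 mm [132.5 -42.9   1.3] tilt [ 0.001 -0.    -1.   ]
fence 6920 c [606.8  75. ] s [ 16.2 137.2] a 4.41 z [44.3 45.5 46.6]
flat 10115 c [567.4  42.7] s [ 42.8 119.3] a 4.46 z [26.5 27.5 28.6]
up 4012 c [593.6  41.6] s [123.8  27.2] a 85.58 z [68.2 69.6 71.2]
fence 199 c [ 628.5 -178.4] s [ 18.9 120.9] a 6.26 z [37.  43.7 46.6]
fence 768 c [607.6  96.4] s [ 20.9 342.3] a 4.75 z [37.  44.1 46.6]
bridge 469 c [560.1 -88.9] s [188.1  36.9] a 4.34 z [100.6 106.6 108.4]
up 132 c [603.3 -35.3] s [12.8 90.3] a 1.77 z [60.9 67.5 70.8]
up 148 c [598.2  65.3] s [77.1 22.7] a 87.79 z [60.9 68.  75.4]
```

View pics/s3.png

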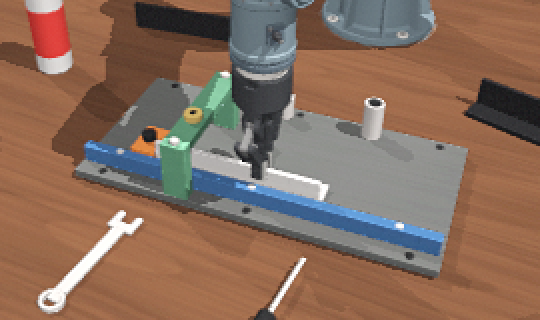

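View pics/w3.png

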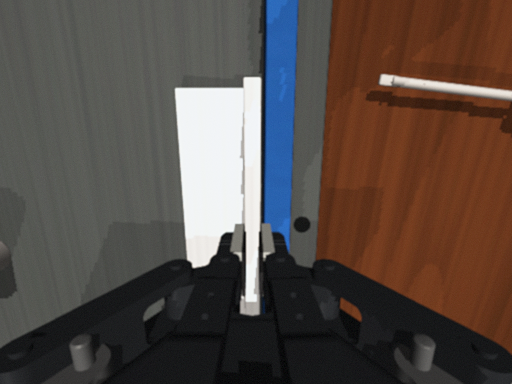

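The angle is under the bridge and parallel, about 3 mm off the fence (wrist view, gap at column 263). Next I ease it onto the stop.

>>> drive_tool(plan=[[[-0.005,0,0,0],[-0.01,0,0,0],[-0.01,0,0,0],[-0.01,0,0,0]]], jaw=1)

```text
time_s: 4.13
eef_pos: [0.5957, 0.0159, 0.0554]
eef_rot: [0.0, 0.68, 0.733, 0.0]
wrist_force: [-0.4, 0.1, 6.4]
opening: 0.073
grasp_force: 61.0
```

>>> drive_tool(plan=[[[-0.005,0,0,0],[-0.01,0,0,0],[-0.01,0,0,0],[-0.01,0,0,0]]], jaw=1)

```text
time_s: 4.47
eef_pos: [0.5957, 0.015, 0.0553]
eef_rot: [-0.001, 0.68, 0.734, 0.002]
wrist_force: [0.5, 11.9, 7.5]
opening: 0.076
grasp_force: 61.2
```

>>> drive_tool(plan=[[[0.003,0.005,0,0],[0.003,0.01,0,0],[0.003,0.015,0,0],[0.003,0.015,0,0],[0.003,0.015,0,0]]], jaw=1)

```text
time_s: 4.88
eef_pos: [0.5992, 0.0153, 0.0554]
eef_rot: [-0.003, 0.679, 0.734, -0.001]
wrist_force: [-9.9, 5.2, 15.5]
opening: 0.075
grasp_force: 62.4
```

```bash
python3 - <<'E'
from m import *
o=ctrl.get_obs();p=o["eef_pos"]*1e3;print(p,'n,t',n@p[:2],t@p[:2],o["wrist_force"]); go(.543,.147,.054,4.4)
im,P,K,M=cam("wrist"); save("w4.png",im)
for k,m in seg(im,P,.3,.75,-.3,.3).items():
    nn,l,st,ct=cv2.connectedComponentsWithStats(m.astype(np.uint8))
    for i in range(1,nn):
        if st[i,4]>200: rect(P[l==i],k)
E
```

```text
[599.20788675  15.26674875  55.35467258] n,t 598.613122762976 -30.748892862745443 [-9.92518401  5.20587801 15.480955  ]
yaw 4.4 shift [ 0.3391 -0.1148  0.0048] turn 0.0 mm [135.7 -45.9   1.9] tilt [-0.005  0.002 -1.   ]
fence 6208 c [606.9  78.4] s [ 16.1 125.1] a 4.76 z [44.5 45.6 46.7]
flat 10228 c [570.5  40. ] s [ 43.4 120.2] a 4.27 z [26.9 28.  29.1]
up 4024 c [599.   39.1] s [123.5  30. ] a 84.86 z [68.2 69.6 71.3]
```

>>> drive_tool(plan=[[[0,-0.005,0,0],[0,-0.008,0,0],[0,-0.008,0,0],[0,-0.008,0,0],[0,-0.008,-0.03,0],[0,-0.008,-0.08,0],[0,-0.008,-0.12,0],[0,-0.008,-0.12,0]]], jaw=0.5)

```text
time_s: 5.6
eef_pos: [0.6011, 0.0125, 0.1074]
eef_rot: [0.003, 0.68, 0.733, 0.002]
wrist_force: [0.6, -0.7, 0.2]
opening: 0.499
grasp_force: 0.0
```

>>> drive_tool(plan=[[[0,0,0,0],[0,0,0,0],[0,0,0,0],[0,0,0,0],[0,0,0,0],[0,0,0,0]]], jaw=1)

```text
time_s: 6.1
eef_pos: [0.5978, 0.0131, 0.1022]
eef_rot: [-0.001, 0.68, 0.733, -0.0]
wrist_force: [-0.4, -0.3, -0.4]
opening: -0.002
grasp_force: 0.0
```

```bash
python3 - <<'E'
from m import *
o=ctrl.get_obs();p=o["eef_pos"]*1e3;print(p,'n,t',n@p[:2],t@p[:2],o["time_s"],o["opening"],o["wrist_force"])
for z in(.1,.04): go(*((572*n-45*t)/1e3),z,4.4)
im,P,K,M=cam("wrist"); save("w5.png",im)
for k,m in seg(im,P,.3,.75,-.3,.3).items():
    nn,l,st,ct=cv2.connectedComponentsWithStats(m.astype(np.uint8))
    for i in range(1,nn):
        if st[i,4]>200: rect(P[l==i],k)
E
```

```text
[597.81871657  13.13621035 102.21576145] n,t 597.0645939836788 -32.76657625033834 6.1 -0.002380946297149766 [-0.41036361 -0.31209647 -0.377245  ]
yaw 4.35 shift [-0.0306 -0.0626  0.0056] turn -0.0003 mm [-12.3 -25.1   2.2] tilt [-0.001  0.    -1.   ]
yaw 4.35 shift [-0.0307 -0.0625  0.1556] turn -0.0003 mm [-12.3 -25.   62.2] tilt [-0.001  0.    -1.   ]
fence 4702 c [606.7  74.3] s [ 16.2 163.3] a 4.34 z [44.4 45.5 46.6]
flat 7748 c [572.1  24. ] s [ 43.1 151.3] a 4.5 z [26.4 27.5 28.6]
up 1695 c [595.9  56.2] s [ 7.9 89.6] a 4.76 z [68.4 69.5 70.6]
```

View pics/w5.png

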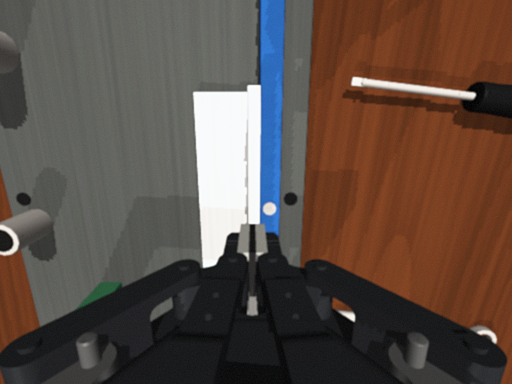

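>>> drive_tool(plan=[[[-0.015,-0.04,0,0],[-0.03,-0.063,0,0],[-0.03,-0.063,0.02,0],[-0.03,-0.063,0.07,0],[-0.03,-0.063,0.11,0],[-0.03,-0.063,0.14,0],[-0.03,-0.063,0.155,0],[-0.03,-0.063,0.155,0],[-0.03,-0.063,0.155,0]]], jaw=1)

```text
time_s: 6.9
eef_pos: [0.5742, -0.0008, 0.0408]
eef_rot: [-0.0, 0.68, 0.733, -0.0]
wrist_force: [0.2, -0.0, 0.5]
opening: -0.003
grasp_force: 0.0
```

>>> drive_tool(plan=[[[0,0,0.015,0],[0,0,0.025,0],[0,0,0.025,0],[0,0,0.025,0]]], jaw=1)

```text
time_s: 7.23
eef_pos: [0.574, -0.0008, 0.0309]
eef_rot: [-0.0, 0.68, 0.733, -0.0]
wrist_force: [-0.3, 0.5, 0.6]
opening: 0.004
grasp_force: 0.0
```

>>> drive_tool(plan=[[[0,0.01,0,0],[0,0.015,0,0],[0,0.02,0,0],[0,0.02,0,0],[0,0.02,0,0]]], jaw=1)

```text
time_s: 7.65
eef_pos: [0.5821, -0.0003, 0.0315]
eef_rot: [-0.0, 0.68, 0.734, -0.0]
wrist_force: [-4.1, -0.5, 5.5]
opening: -0.0
grasp_force: 3.5
```

>>> drive_tool(plan=[[[0,0.005,0.004,0],[0,0.01,0.008,0],[0,0.012,0.012,0],[0,0.012,0.012,0],[0,0.012,0.012,0]]], jaw=1)

```text
time_s: 8.07
eef_pos: [0.5828, -0.0002, 0.0306]
eef_rot: [-0.003, 0.679, 0.734, -0.004]
wrist_force: [-39.3, -1.6, 54.3]
opening: 0.002
grasp_force: 36.2
```

```bash
python3 - <<'E'
from m import *
im,P,K,M=cam("wrist"); i2,P2,_,_=cam("scene"); i3,P3,_,_=cam("top")
a=np.vstack([cv2.resize(im,(512,384))]); b=i2[150:270,150:310].repeat(3,0).repeat(3,1)[:360]
c=np.zeros((384,800,3),np.uint8); c[:,:400]=im[:,60:460]; b=cv2.resize(b,(400,300)); c[:300,400:]=b; save("f.png",c)
for a,b in((im,P),(i2,P2),(i3,P3)):
 for k,m in seg(a,b,.3,.75,-.3,.3).items():
    nn,l,st,ct=cv2.connectedComponentsWithStats(m.astype(np.uint8))
    for i in range(1,nn):
        if st[i,4]>80: rect(b[l==i],k)
# tilt of the flat leg
s=seg(im,P,.3,.75,-.3,.3)["flat"]; nn,l,st,ct=cv2.connectedComponentsWithStats(s.astype(np.uint8)); i=1+st[1:,4].argmax(); q=P[cv2.erode((l==i).astype(np.uint8),np.ones((5,5)))>0]
c0=np.linalg.lstsq(np.c_[q[:,:2]-q[:,:2].mean(0),np.ones(len(q))],q[:,2],rcond=None)[0]; print("plane",c0)
o=ctrl.get_obs(); print(o["time_s"],o["eef_pos"],o["wrist_force"])
E
```

```text
fence 4913 c [609.4  59. ] s [ 16.4 122. ] a 5.92 z [44.4 45.6 46.7]
flat 15226 c [569.9  41.8] s [ 44.7 119.2] a 4.49 z [27.9 30.  31.8]
flat 148 c [586.7 -45.3] s [ 5.7 13.4] a 4.69 z [28.2 29.  29.9]
up 4988 c [598.2  54.4] s [ 8.9 94.2] a 4.36 z [68.5 69.6 70.7]
up 132 c [580.   11.3] s [3.8 6. ] a 50.93 z [60.5 65.9 69.7]
up 126 c [585.8  11.8] s [6.4 3.8] a 46.7 z [60.5 65.3 72.1]
fence 208 c [ 628.6 -178.8] s [ 18.5 119.6] a 3.48 z [37.1 43.8 46.5]
fence 770 c [607.8  96.6] s [ 19.  341.9] a 4.28 z [37.2 44.2 46.7]
bridge 420 c [561.6 -88.4] s [185.9  36.2] a 4.23 z [100.5 106.5 108.4]
up 276 c [598.4   9.7] s [ 39.8 177.8] a 12.13 z [60.8 67.2 71.1]
fence 162 c [599.2 162.6] s [15.5 93.7] a 5.64 z [41.2 47.  50.8]
fence 84 c [593.3 244.3] s [16.2 45.9] a 5.33 z [41.8 46.9 50.8]
bridge 140 c [615.8 -91.1] s [30.5 70.8] a 75.82 z [105.6 109.1 113.7]
bridge 444 c [519.  -91.7] s [114.4  36. ] a 4.25 z [105.6 109.  112.6]
stop 155 c [ 586.4 -158. ] s [55.3 34.6] a 3.14 z [47.4 51.6 55.7]
flat 122 c [ 584.5 -126.1] s [44.  26.2] a 5.49 z [25.8 31.5 36.1]
flat 119 c [581.4  44.4] s [65.6 23.4] a 79.4 z [26.9 31.1 35.3]
flat 1688 c [478.  191.5] s [214.4 140.2] a 4.0 z [20.2 22.3 25.5]
flat 729 c [ 436.8 -120.5] s [ 83.5 187.4] a 4.41 z [20.2 22.3 25.5]
plane [-0.08246124 -0.00540438  0.02989231]
8.2167 [ 5.82715801e-01 -2.28758566e-04  3.06051736e-02] [-39.13724437  -2.57387827  53.42820968]
```

View pics/f.png

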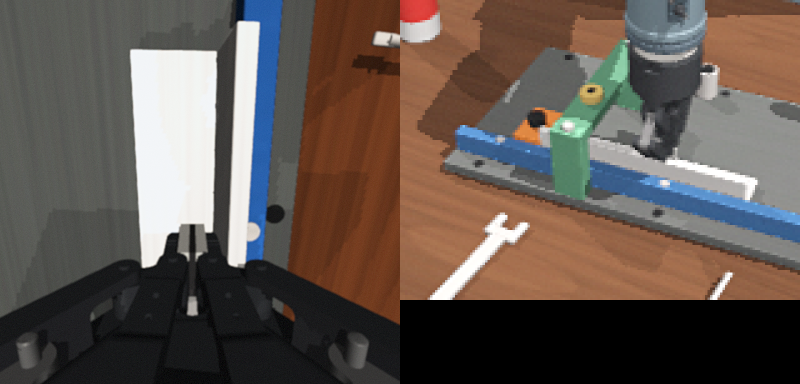

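The wrist view shows the flat leg tilted: its front edge is up about 0.08 rad, because the wide knuckle pushes high on the upright leg. I'll back out, turn the gripper 90° so its narrow side faces the leg, and push again.

>>> drive_tool(plan=[[[0,-0.01,-0.012,0],[0,-0.04,-0.02,0],[0,-0.05,-0.08,0],[0,-0.05,-0.16,0],[0,-0.05,-0.2,0],[0,-0.05,-0.2,-0.04],[0,-0.05,-0.2,-0.08],[0,-0.05,-0.2,-0.12],[0,-0.05,-0.2,-0.16],[0,-0.05,-0.2,-0.2],[0,-0.05,-0.2,-0.24],[0,-0.05,-0.2,-0.28]]], jaw=1)

```text
time_s: 9.22
eef_pos: [0.5673, -0.0013, 0.1064]
eef_rot: [0.0, 0.302, 0.953, 0.0]
wrist_force: [0.6, 0.8, 0.1]
opening: 0.0
grasp_force: 0.0
```

>>> drive_tool(plan=[[[0,0,0,-0.04],[0,0,0,-0.08],[0,0,0,-0.12],[0,0,0,-0.16],[0,0,0,-0.2],[0,0,0,-0.22],[0,0,0,-0.22],[0,0,0,-0.22]]], jaw=1)

```text
time_s: 9.88
eef_pos: [0.5671, -0.0014, 0.1063]
eef_rot: [0.0, -0.035, 0.999, -0.0]
wrist_force: [-0.4, 0.5, -0.1]
opening: -0.003
grasp_force: 0.0
```

```bash
cat > chk.py <<'E'
from m import *
def chk(name=None):
    im,P,K,M=cam("wrist"); o=ctrl.get_obs(); p=o["eef_pos"]*1e3
    print(o["time_s"],'n,t,z',n@p[:2],t@p[:2],p[2],o["wrist_force"])
    if name: save(name,im)
    S=seg(im,P,.3,.75,-.3,.3)
    for k in("fence","flat","up"):
        nn,l,st,ct=cv2.connectedComponentsWithStats(S[k].astype(np.uint8))
        for i in range(1,nn):
            if st[i,4]>600:
                q=P[cv2.erode((l==i).astype(np.uint8),np.ones((3,3)))>0]; N=q[:,:2]@n*1e3; T=q[:,:2]@t*1e3; z=q[:,2]*1e3
                c=np.linalg.lstsq(np.c_[N-N.mean(),T-T.mean(),np.ones(len(N))],z,rcond=None)[0]
                print(k,len(q),'n',np.round(np.percentile(N,[2,98]),1),'t',np.round(np.percentile(T,[2,98]),1),'z',round(c[2],1),'tilt',np.round(c[:2],3)); rect(P[l==i],k)
E
python3 - <<'E'
from chk import *
chk("w6.png")
for a in(.1,.033): go(*((570*n-45*t)/1e3),a,94.4)
E
```

```text
9.9333 n,t,z 565.2871799014299 -44.856560234545064 106.23896369872418 [0.44237841 0.54707568 0.6419622 ]
fence 2230 n [602.2 616.7] t [ 70.2 166.7] z 44.9 tilt [ 0.195 -0.002]
fence 2680 c [599.3 166.7] s [ 17.3 118.1] a 4.56 z [37.7 45.4 46.6]
fence 763 n [602.4 616.8] t [-255.4 -206.1] z 44.9 tilt [0.133 0.016]
fence 1020 c [ 625.9 -183.2] s [16.1 60.6] a 3.52 z [38.9 45.2 46.3]
flat 9523 n [553.7 592.7] t [-139.6   49.8] z 27.6 tilt [-0.     0.001]
flat 10557 c [575.    1.2] s [ 44.3 204.4] a 3.68 z [26.5 27.5 28.6]
up 735 n [594.6 601.3] t [-17.5  52.3] z 69.6 tilt [ 0.035 -0.004]
up 1040 c [594.9  62.3] s [ 9.1 76.2] a 3.81 z [67.5 69.6 70.5]
up 522 n [594.4 601. ] t [-123.5  -70.6] z 69.6 tilt [-0.036  0.001]
up 731 c [603.4 -49.4] s [ 8.6 59.4] a 4.59 z [68.3 69.5 70.4]
yaw 93.95 shift [-0.0118 -0.0003  0.0156] turn -0.0025 mm [-4.7 -0.1  6.2] tilt [ 0. -0. -1.]
yaw 93.95 shift [-0.0117 -0.0003  0.1831] turn -0.0025 mm [-4.7 -0.1 73.2] tilt [ 0. -0. -1.]
```

View pics/w6.png

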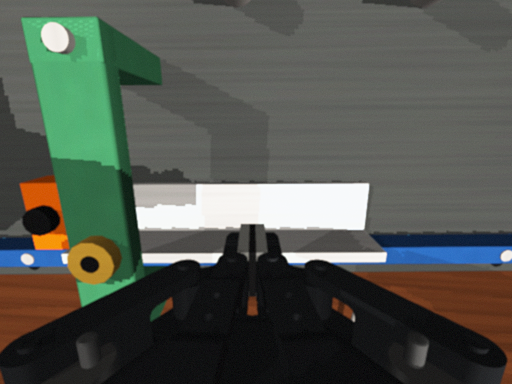

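The wrist view shows the angle settled flat and parallel at the fence, with the stop at (45,215) and the bridge to the left of the fingers. I'll lower the fingers narrow side first.

>>> drive_tool(plan=[[[-0.017,0.025,0,-0.002],[-0.017,0.025,0.05,-0.002],[-0.017,0.025,0.1,-0.002],[-0.017,0.025,0.14,-0.002],[-0.017,0.025,0.165,-0.002],[-0.017,0.025,0.18,-0.002],[-0.017,0.025,0.18,-0.002],[-0.017,0.025,0.18,-0.002]]], jaw=1)

```text
time_s: 10.6
eef_pos: [0.5733, 0.0093, 0.0344]
eef_rot: [0.0, -0.039, 0.999, -0.0]
wrist_force: [0.4, -0.3, 0.7]
opening: -0.001
grasp_force: 0.0
```

>>> drive_tool(plan=[[[0,0,0.006,0],[0,0,0.012,0],[0,0,0.016,0],[0,0,0.016,0],[0,0,0.016,0]]], jaw=1)

```text
time_s: 11.02
eef_pos: [0.5733, 0.009, 0.0281]
eef_rot: [0.0, -0.039, 0.999, -0.0]
wrist_force: [0.5, -0.1, 1.5]
opening: 0.003
grasp_force: 0.7
```

>>> drive_tool(plan=[[[-0.01,0,0.001,0],[-0.02,0,0.001,0],[-0.026,0,0.001,0],[-0.026,0,0.001,0],[-0.026,0,0.001,0]]], jaw=1)

```text
time_s: 11.43
eef_pos: [0.5832, 0.0097, 0.0281]
eef_rot: [-0.0, -0.039, 0.999, -0.0]
wrist_force: [-3.9, -0.2, 8.1]
opening: -0.001
grasp_force: 1.6
```

>>> drive_tool(plan=[[[-0.003,0,0.002,0],[-0.005,0,0.003,0],[-0.005,0,0.003,0],[-0.005,0,0.003,0]]], jaw=1)

```text
time_s: 11.77
eef_pos: [0.5832, 0.0098, 0.028]
eef_rot: [-0.003, -0.039, 0.999, -0.0]
wrist_force: [-18.9, -2.4, 25.0]
opening: -0.002
grasp_force: 8.5
```

>>> drive_tool(plan=[[[-0.002,0,0.0005,0],[-0.003,0,0.0005,0],[-0.003,0,0.0005,0],[-0.003,0,0.0005,0]]], jaw=1)

```text
time_s: 12.1
eef_pos: [0.5831, 0.0098, 0.028]
eef_rot: [-0.004, -0.039, 0.999, -0.0]
wrist_force: [-25.5, -2.2, 31.8]
opening: 0.001
grasp_force: 9.9
```

```bash
python3 - <<'E'
from chk import *
chk()
im,P,K,M=cam("top"); im2=cv2.resize(im[140:250,160:350],(760,440),interpolation=cv2.INTER_CUBIC); save("t7.png",im2)
im,P,K,M=cam("scene"); S=seg(im,P,.3,.75,-.3,.3)["up"]; q=P[S&(P[...,0]>.58)]; print("up t",np.percentile(q[:,:2]@t*1e3,[0,1,99,100]))
i2=cv2.resize(im[150:270,150:310],(760,570),interpolation=cv2.INTER_CUBIC); save("s7.png",i2)
E
```

```text
12.15 n,t,z 582.1855276610445 -35.006887118914015 28.047083912009892 [-24.49388741  -3.25237597  31.94337471]
fence 2120 n [602.1 617.4] t [ 67.5 106.3] z 44.5 tilt [ 0.252 -0.014]
fence 2446 c [602.  135.1] s [17.7 49.3] a 4.45 z [37.5 45.4 46.5]
flat 24802 n [554.  592.9] t [-172.4   49.6] z 27.7 tilt [-0.004  0.001]
flat 26511 c [576.8 -16.5] s [ 45.3 241.7] a 3.64 z [26.7 27.7 28.7]
up 616 n [595.2 602. ] t [-137.5 -112.4] z 69.5 tilt [-0.07  -0.002]
up 826 c [606.3 -77.1] s [ 9.1 31.4] a 5.59 z [68.6 69.5 70.4]
up t [-184.66120653 -183.04428948   54.14957148   54.66401474]
```

View pics/t7.png

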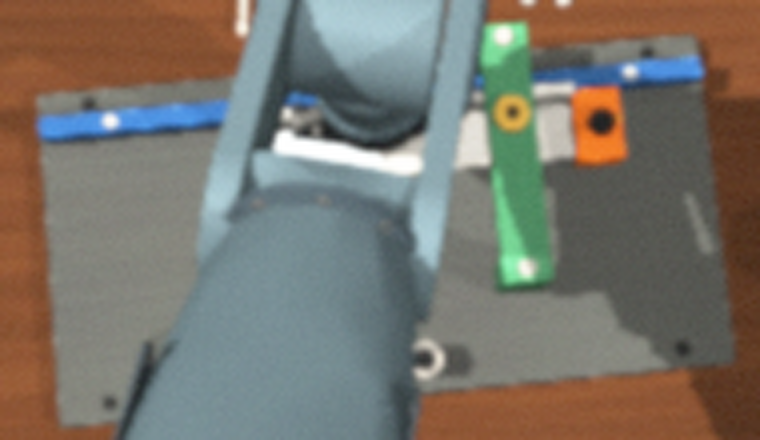

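View pics/s7.png

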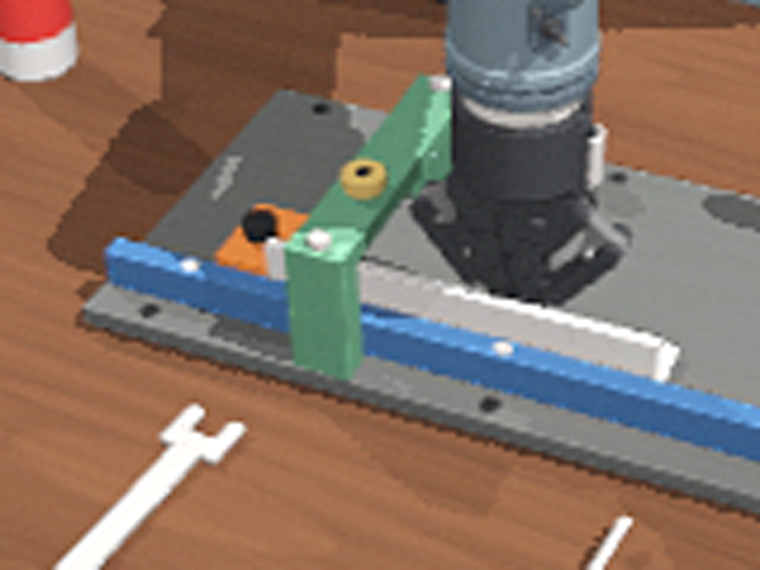

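The top crop shows the angle's end touching the orange block (575,125), and the leg is flat and on the fence. While still pushing, I'll add a slight bias toward the stop to be sure of that contact.

>>> drive_tool(plan=[[[0,-0.002,0,0],[0,-0.004,0,0],[0,-0.006,0,0],[0,-0.008,0,0],[0,-0.008,0,0],[0,-0.008,0,0]]], jaw=1)

```text
time_s: 12.75
eef_pos: [0.5832, 0.0093, 0.028]
eef_rot: [-0.004, -0.039, 0.999, 0.002]
wrist_force: [-23.5, 8.7, 33.6]
opening: -0.003
grasp_force: 12.5
```

```bash
python3 - <<'E'
from chk import *
chk()
im,P,K,M=cam("scene"); S=seg(im,P,.3,.75,-.3,.3)["up"]; q=P[S&(P[...,0]>.58)]; print("up t",np.percentile(q[:,:2]@t*1e3,[0,1,99,100]))
E
```

```text
12.8 n,t,z 582.192422927371 -35.42136249250976 28.03410627062197 [-24.01845765   8.91610652  33.16070944]
fence 2064 n [602.2 617.1] t [ 67.6 106.6] z 44.5 tilt [ 0.263 -0.016]
fence 2381 c [601.3 134.9] s [17.2 48.9] a 3.44 z [37.5 45.4 46.5]
flat 24931 n [553.9 593.1] t [-172.3   49.8] z 27.7 tilt [-0.004  0.001]
flat 26659 c [576.9 -16.2] s [ 44.  241.1] a 3.97 z [26.7 27.7 28.6]
up 604 n [595.2 602.1] t [-136.9 -113.5] z 69.5 tilt [-0.039  0.003]
up 797 c [606.6 -77.5] s [ 9.  29.6] a 4.86 z [68.5 69.5 70.3]
up t [-184.69507793 -183.36248613   53.03166198   54.33171186]
```

>>> drive_tool(plan=[[[0,-0.002,0,0],[0,-0.004,0,0],[0,-0.006,0,0],[0,-0.007,0,0],[0,-0.007,0,0],[0,-0.007,0,0],[0,-0.007,0,0]]], jaw=1)

```text
time_s: 13.43
eef_pos: [0.5834, 0.007, 0.028]
eef_rot: [-0.004, -0.039, 0.999, 0.002]
wrist_force: [-22.9, 9.7, 32.9]
opening: 0.001
grasp_force: 11.4
```

```bash
python3 - <<'E'
from chk import *
chk()
im,P,K,M=cam("scene"); S=seg(im,P,.3,.75,-.3,.3)["up"]; q=P[S&(P[...,0]>.58)]; print("up t",np.percentile(q[:,:2]@t*1e3,[0,1,99,100]))
E
```

```text
13.4833 n,t,z 582.1566935212757 -37.77462639343669 28.00228498863612 [-24.0136683   10.5514601   33.68269284]
fence 1932 n [602.2 617.1] t [ 67.6 104.4] z 44.4 tilt [ 0.278 -0.019]
fence 2224 c [601.7 133.5] s [17.1 46.7] a 3.19 z [37.2 45.3 46.4]
flat 25021 n [554.  593.1] t [-172.4   49.5] z 27.7 tilt [-0.005  0.001]
flat 26738 c [576.8 -15.2] s [ 45.5 239.9] a 3.65 z [26.7 27.7 28.7]
up 495 n [595. 602.] t [-136.4 -115.3] z 69.5 tilt [-0.064 -0.   ]
up 688 c [606.  -77.9] s [ 8.9 27.8] a 7.22 z [68.6 69.5 70.4]
up t [-184.27358409 -183.3592037    53.23674397   54.2826813 ]
```

```bash
python3 - <<'E'
from chk import *
for c in("wrist","top","scene"):
    im,P,K,M=cam(c); N=P[...,:2]@n*1e3; T=P[...,:2]@t*1e3; Z=P[...,2]*1e3
    hsv=cv2.cvtColor(im,cv2.COLOR_RGB2HSV).astype(int)
    org=(hsv[...,0]>5)&(hsv[...,0]<20)&(hsv[...,1]>170)&(Z>24)&(Z<55)&(N>560)&(N<592)&(T>-230)&(T<-150)
    fl=(hsv[...,1]<60)&(Z>24)&(Z<34)&(N>558)&(N<590)&(T<70)&(T>-210)
    lo=[];hi=[]
    for a in range(558,590,4):
        b=fl&(N>=a)&(N<a+4)
        if b.sum()>5: lo.append(T[b].min()); hi.append(T[b].max())
    print(c,"stop",org.sum(),np.round(np.percentile(T[org],[80,90,95,99]),1) if org.sum() else '',"flat lo",np.round(lo,1),"hi",np.round(hi,1))
    if c!="top":
        up=(hsv[...,1]<60)&(Z>50)&(Z<72)&(N>592)&(N<604)&(T<-130)&(T>-210); print("  up lo",np.round(np.sort(T[up])[:5],1), "face z<46", np.round(np.median(T[org&(Z<44)]),1) if (org&(Z<44)).any() else '')
    else:
        b=(Z>60)&(N>592)&(N<606)&(T<-125)&(T>-210); print("  up lo",np.round(np.sort(T[b])[:5],1))
E
```

```text
wrist stop 0  flat lo [-176.8 -177.4 -178.2 -179.  -178.5 -178.9 -179.1 -179.2] hi [55.1 54.4 54.8 55.  54.8 55.3 54.6 54.7]
  up lo [-155.1 -155.  -154.7 -154.5 -154.4] face z<46 
top stop 68 [-189.9 -187.9 -186.8 -186.4] flat lo [-183.  -182.7 -183.5 -183.8 -183.9 -181.9 -182.  -182.6] hi [-39.1 -24.   -5.8  12.5  27.6  36.5  39.7  39. ]
  up lo [-182.6 -182.6 -182.  -181.5 -179.8]
scene stop 29 [-194.7 -192.9 -191.7 -189.4] flat lo [] hi []
  up lo [-184.7 -183.3 -183.2 -183.  -181.5] face z<46
```

>>> drive_tool(plan=[[[0,0,0,0],[0,0,0,0],[0,0,0,0],[0,0,0,0],[0,0,0,0],[0,0,0,0]]], jaw=1)

```text
time_s: 14.18
eef_pos: [0.5834, 0.007, 0.028]
eef_rot: [-0.004, -0.039, 0.999, 0.002]
wrist_force: [-22.9, 10.2, 32.4]
opening: 0.004
grasp_force: 11.3
```

```bash
python3 -c "
from bench import ctrl
o=ctrl.get_obs();print(o['eef_pos'],o['wrist_force'],o['time_s']);print(ctrl.hand_in())"
```

```text
[0.58335683 0.0069807  0.02800913] [-22.94541359  10.1813368   32.40415391] 14.1833
the job is handed in; nothing more can be done
None
```

Job handed in at 14.2 s with the arm still pushing (about 23 N towards the fence, 32 N down): the angle lies flat under the bridge and against the fence, its end at the stop as felt on first contact and unmoved since to about 1 mm by camera; no verdict was returned.

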